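Tare the pigment scale through its recessed key

TASK

Tare the pigment scale with the empty bowl standing on its pan: with a fingertip push the blue sliding cover aside until the green-rimmed well is wholly open, then reach into that well and press the sunken green key all the way down for a moment. Let the key come back up and push the blue cover back until it hides the whole green well again. Do not press the red key, and leave the bowl, the jars and everything else on the table where they stand; nothing needs to be picked up.

Things in the scene. Friction and masses are not known exactly. Their poses are not given: they have to be found in the camera images.
- scale: White pigment scale fixed to the table, 290 mm (x) by 270 mm (y), flat deck 55 mm above the table. Origin under its middle; x from its front (nearest the robot) to its back, y to its left, z up. Both wells lie 95 mm towards -x of the middle, green 55 mm to +y, red 55 mm to -y; the deck's front edge is 150 mm towards -x
- green_well (a point): Centre of the mouth of the green-rimmed well, level with the scale's deck; axes as the scale's. A square hole, 48 x 48 mm, sides along x and y. At its centre stands the green key, a round button 32 mm in diameter whose top is 22 mm below the mouth when up
- red_well (a point): Centre of the mouth of the red-rimmed well with the red key, same sizes and axes, 110 mm towards the scale's -y from the green well. This key must not be pressed
- cover_top (a point): Centre of the top of the blue sliding cover, axes as the scale's: a solid block 90 x 90 mm that slides along y; underside 1 mm, top 23 mm above the deck. No handle: it is pushed on its side faces, 45 mm from its centre, and cannot be lifted off. Steel guide rails 5 mm high run along y, 50 mm before and behind its centre line
- cover (a joint): How far the blue cover has slid towards the scale's -y (m): 0 when centred over the green well, where it meets a stop, 0.11 when centred over the red well, where it meets the other. It starts over the green well, between 0 and 0.015. It wholly hides the green well below 0.021 and leaves it wholly open above 0.069. About 1.5 N moves it and it stays where it is left
- green_key (a joint): How far the green key is pressed down (m): 0 up, 0.006 at its lower stop. A spring brings it back; about 5 N holds it fully down
- red_key (a joint): The same for the red key
- bowl_centre (a point): Centre (half-way up) of the loose white bowl, 80 mm across and 40 mm high, standing on the scale's round steel pan (130 mm across, top 63 mm above the table, its centre 155 mm behind the line of the wells)
- orange_jar_centre (a point): Centre of a loose closed orange jar with a white lid, 60 mm across, 95 mm tall, standing on the table beside the scale
- brown_jar_centre (a point): Centre of a loose closed amber-brown jar with a black lid, 60 mm across, 95 mm tall, standing on the table beside the scale
- print_block: Loose carved wooden printing block, 160 x 100 x 25 mm, lying to the side; origin under its centre
- mug: Loose terracotta mug, 76 mm across and 90 mm tall, standing to the side; origin under its centre
Mind the look-alikes: they are no part of the job. What is meant by the part that bears bowl_centre is not pink or purple, and is the smaller of those in its own colour.

How it is judged:
By the outcome, as a careful person would: the job done as asked, in the order asked, and still so for the second after the job is handed in, with the robot touching nothing.
It also fails if it takes over 53 s, if anything falls off the work surface, if the arm or the gripper's body presses on something with over 40 N, if the wrist force passes 120 N, or if a joint passes its speed limit or range.

ROBOT

A 6-joint arm with a two-finger parallel gripper is mounted at the origin on the work surface. World frame = base frame: x ahead of the robot, y to its left, z up, the work surface at z = 0. Lengths are in m, angles in rad, forces in N, time in s.
With the tool pointing down it reaches from about 0.35 to 1 m from the base axis. Payload 7.1 kg.
Tool frame: the origin (TCP) lies between the finger pads; the fingertips stand 22 mm ahead of it and the grasp point (between the pads) lies 3 mm ahead of it; x points along the fingers, y is the direction in which the jaws open and shut, and the axes are right-handed (so a half turn about x gives the same grasp; the last joint's range is limited). The gripper opens to 85 mm and grips with 20 to 120 N. Pads are 22 mm wide; open, the fingers measure 114 mm over their backs; the gripper's body (76 mm by 85 mm) begins 54 mm behind the grasp point. The pads swing forward as they close: fully open they stand 13 mm farther back than shut.
Start: joints at [1.279, 0.423, 1.63, -0, 1.089, -0.019], TCP at [0.168, 0.602, 0.253] pointing down, gripper open.
Joint ranges: [-3, 3], [-0.9, 2.11], [0.09, 2.58], [-1.31, 4.45], [0.11, 2.69], [-2.54, 2.54]. Speed limits (rad/s): [2.39, 2.39, 3.01, 3.14, 3.14, 3.14].

INTERFACE

Orientations are given as a rotation vector (axis times angle).
In Python, from rig import manip gives the robot as it stands. The module is installed in compiled form; this text tells all that it offers. Calls block until the motion is done:
- manip.move_to(position, orientation): joint-space move of the TCP to a pose.
- manip.servo_line(position, orientation=None, rate=0.15): straight line of the TCP; orientation=None keeps the orientation; rate is the mean speed in m/s.
- manip.set_joints(angles): joint-space move.
- manip.command_gripper(opening, f_grip=None): finger opening in m; f_grip is the grip in N (None keeps the last); returns when the fingers have stopped.
- manip.hold(seconds).
- manip.solve_ik(position, orientation): joint angles nearest the present ones, or None.
- manip.camera(name): name is "side" or "top" or "wrist"; returns a dict with "image" (384x512x3 uint8, red, green, blue), "fx", "fy", "cx", "cy" (pixels), "cam_to_world" (4x4, takes a point from camera to world coordinates); the wrist camera has in their place "mount" (4x4, takes a point from camera to tool coordinates, whose origin is the TCP and whose axes are the tool frame's). Camera axes: x right, y down, z forward; pixel columns grow to the right and rows downward; lengths in m; the calibration is good to about 2 mm. A picture is of the moment at which its call begins: read the wrist's pose just before it. There is no depth.
A pose or a line that the arm cannot do raises manip.IKError and nothing moves.
- manip.sign_off(): hands the job in, once; it reports no verdict.
Readings, each from a call of its own:
- manip.get_time(): time.
- manip.get_joint_positions(): joint angles.
- manip.get_joint_vel(): joint speeds.
- manip.get_tau(): joint torques, N m.
- manip.get_position(): TCP position.
- manip.get_ee_rot(): TCP orientation.
- manip.get_contact_force(): force on the tool from outside, world axes, zero at the start.
- manip.get_torque(): the same for the moment, N m.
- manip.get_width(): finger opening in m.
Only numpy, scipy, OpenCV 4.12 (cv2) and the standard library are available. Lean on these libraries where they do the work, as an engineer would, in place of code of your own. Each camera call takes 0.05 s, during which the arm holds its last target. There are 200 camera calls.

## Working session

There is one attempt and no reset: what is moved stays moved. The work goes in short steps, each a Python script; the robot and the scene stay as the last script left them, time stands still between calls to the robot, and variables do not carry over. Pictures are saved under pics/ and viewed, about 8 in all and at most 12, crops included, and the job is handed in when it is done.

```bash
mkdir -p pics; cat > h.py <<'E'
from rig import manip
import numpy as np, cv2
from scipy.spatial.transform import Rotation as R
def snap(name,fn):
    p=np.array(manip.get_position()); r=np.array(manip.get_ee_rot())
    c=manip.camera(name)
    if name=="wrist":
        T=np.eye(4);T[:3,:3]=R.from_rotvec(r).as_matrix();T[:3,3]=p
        c["cam_to_world"]=T@np.array(c["mount"])
    cv2.imwrite(f"pics/{fn}.png",c["image"][:,:,::-1])
    np.savez(f"pics/{fn}.npz",**{k:c[k] for k in("image","fx","fy","cx","cy","cam_to_world")})
    return c
def ray(c,u,v,z):
    T=c["cam_to_world"];d=T[:3,:3]@np.array([(u-c["cx"])/c["fx"],(v-c["cy"])/c["fy"],1]);o=T[:3,3]
    return o+d*(z-o[2])/d[2]
E
python3 - <<'E'
from h import *
a=snap("top","top0")["image"];b=snap("side","side0")["image"]
cv2.imwrite("pics/both.png",cv2.resize(np.vstack([a,b])[:,:,::-1],None,fx=.78,fy=.78))
print(manip.get_time(),manip.get_ee_rot(),manip.get_width())
for n in("top0","side0"):
    c=np.load(f"pics/{n}.npz");print(c["cam_to_world"].round(3).tolist(),c["fx"])
E
```

```text
0.1 [ 0.21301382  1.56038705 -0.21526109] 0.08533392391063419
[[-0.007, -0.996, 0.088, 0.424], [-1.0, 0.007, 0.005, -0.013], [-0.006, -0.088, -0.996, 1.473], [0.0, 0.0, 0.0, 1.0]] 487.2620903449511
[[0.864, -0.316, 0.392, 0.056], [-0.503, -0.509, 0.698, -0.931], [-0.021, -0.801, -0.599, 0.884], [0.0, 0.0, 0.0, 1.0]] 399.9574996761848
```

View pics/top0.png

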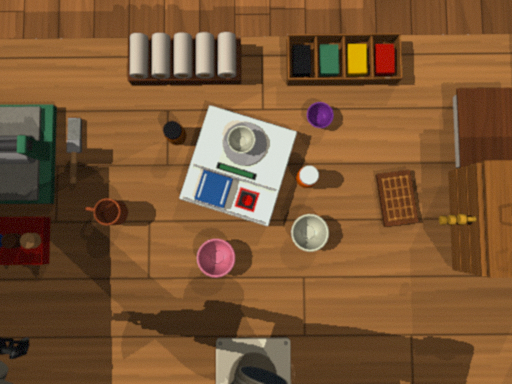

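View pics/side0.png

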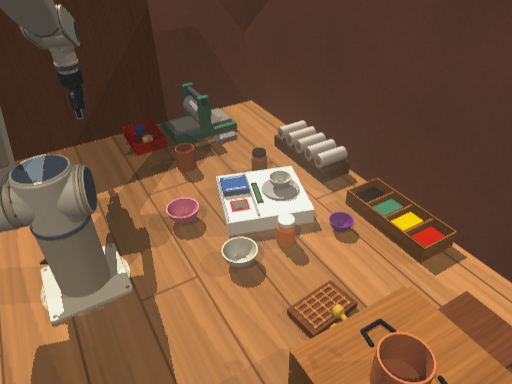

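The top view shows the scale at about (240,165), turned about 20°. The blue cover is at (213,188), the red well at (247,200), and the orange jar at (308,176) is right of the scale. The brown jar is at (174,131).

```bash
python3 - <<'E'
from h import *
c=dict(np.load("pics/top0.npz"));im=c["image"];hsv=cv2.cvtColor(im,cv2.COLOR_RGB2HSV)
def rect(m,n,z):
    m=m.astype(np.uint8)*255; w=np.zeros_like(m);w[95:235,170:305]=255;m&=w
    cs,_=cv2.findContours(m,0,1);k=max(cs,key=cv2.contourArea)
    P=np.array([ray(c,u,v,z)[:2] for u,v in k[:,0]+0.0],np.float32)
    r=cv2.minAreaRect(P);print(n,np.round(r[0],4),np.round(r[1],4),round(r[2],2))
h,s,v=cv2.split(hsv)
rect((s<50)&(v>120),"deck",.055)
rect((h>95)&(h<130)&(s>100)&(v>60),"blue",.078)
rect(((h<8)|(h>172))&(s>150),"red",.055)
E
```

```text
deck [0.6177 0.0404] [0.2734 0.2924] 72.34
blue [0.5459 0.1103] [0.0867 0.0888] 71.75
red [0.5154 0.0157] [0.0555 0.0554] 72.43
```

```bash
cat >> h.py <<'E'
yaw=np.deg2rad(-17.66)
xs=np.array([np.cos(yaw),np.sin(yaw)]);ys=np.array([-np.sin(yaw),np.cos(yaw)])
G=np.array([.5154,.0157])+.11*ys   # green well (refined below if needed)
def P(x,y,z): return np.r_[G+x*xs+y*ys,z]   # offsets from the green well; z = TCP height
def orient(sgn):
    X=np.array([0,0,-1.]);Y=sgn*np.r_[xs,0];return R.from_matrix(np.c_[X,Y,np.cross(X,Y)]).as_rotvec()
E
python3 - <<'E'
from h import *
q0=manip.get_joint_positions();print(np.round(R.from_rotvec(manip.get_ee_rot()).as_matrix(),2).tolist())
for s in(1,-1):
    q=manip.solve_ik(P(0,-.05,.3),orient(s));print(s,np.round(q,2) if q is not None else None)
s=min((1,-1),key=lambda s:abs(manip.solve_ik(P(0,-.05,.3),orient(s))[5]))
manip.move_to(P(0,-.05,.3),orient(s));manip.command_gripper(0)
print(s,manip.get_time(),manip.get_width(),manip.get_position(),manip.get_contact_force())
c=snap("wrist","w1");print(c["cam_to_world"].round(3).tolist())
E
```

```text
[[-0.0, 0.27, 0.96], [-0.0, 0.96, -0.27], [-1.0, -0.0, -0.0]]
1 [ 0.11  0.24  1.78 -0.    1.12  0.42]
-1 NoneTraceback (most recent call last):
  File "<stdin>", line 5, in <module>
  File "<stdin>", line 5, in <lambda>
TypeError: 'NoneType' object is not subscriptable
```

```bash
python3 - <<'E'
from h import *
manip.move_to(P(0,-.05,.3),orient(1));manip.command_gripper(0)
print(manip.get_time(),manip.get_width(),manip.get_position(),manip.get_contact_force())
c=snap("wrist","w1");print(c["cam_to_world"].round(3).tolist())
E
```

```text
3.1667 6.178381966560075e-05 [0.53361372 0.07284142 0.30002468] [-0.34537541  0.50420928  0.25958734]
[[0.953, -0.293, -0.08, 0.553], [-0.304, -0.92, -0.248, 0.136], [-0.001, 0.261, -0.965, 0.42], [0.0, 0.0, 0.0, 1.0]]
```

View pics/w1.png

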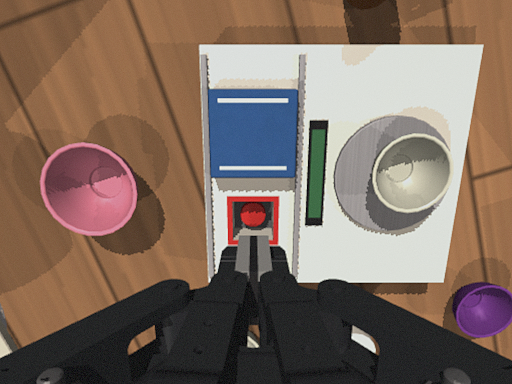

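The wrist view shows the closed fingertips at about (253,238), the blue cover spanning (210–298, 88–177) and the red rim spanning u 228–278 with its top edge at v 196. The cover's +y side is clear.

```bash
cat >> h.py <<'E'
def blue(c,box=None):
    h,s,v=cv2.split(cv2.cvtColor(c["image"],cv2.COLOR_RGB2HSV))
    m=((h>100)&(h<125)&(s>100)&(v>110)).astype(np.uint8)
    k=max(cv2.findContours(m,0,1)[0],key=cv2.contourArea)
    r=cv2.minAreaRect(np.array([ray(c,u,w,.078)[:2] for u,w in k[:,0]+0.],np.float32))
    d=np.array(r[0])-G;return np.round([d@xs,d@ys,*r[1],r[2]],4)  # offsets from green well
E
python3 - <<'E'
from h import *
c=dict(np.load("pics/w1.npz"));print("cover",blue(c))
for u,v in((228,200),(278,200),(253,196.5)):
    d=ray(c,u,v,.055)[:2]-G;print(d@xs,d@ys)
for v in(61,270):
  for u in (200,302): pass
for u,v in((199.5,45),(207.5,282)):
    d=ray(c,u,v,.055)[:2]-G;print("deck front",d@xs,d@ys)
E
```

```text
cover [-1.50000e-03 -9.90000e-03  8.74000e-02  8.79000e-02  7.21467e+01]
-0.029675574805439024 -0.08627493271848483
0.027772580813872638 -0.08629411145744612
-0.0009469803769643105 -0.0821202788233875
deck front -0.05537971762024728 0.07782410138620773
deck front -0.05707600896548573 -0.19118219208123632
```

```bash
python3 - <<'E'
from h import *
o=orient(1)
manip.move_to(P(-.001,.058,.16),o)
manip.servo_line(P(-.001,.058,.088),rate=.08)
print(manip.get_contact_force())
manip.servo_line(P(-.001,.0,.088),rate=.05);print(manip.get_contact_force())
manip.servo_line(P(-.001,-.042,.088),rate=.04);print(manip.get_contact_force())
manip.servo_line(P(-.001,-.02,.088),rate=.08)
manip.servo_line(P(-.001,-.02,.16),rate=.12)
manip.move_to(P(-.001,-.06,.26),o);print(manip.get_time())
c=snap("wrist","w2");print("cover",blue(c))
E
```

```text
[0.47034864 0.3560027  0.09645159]
[-0.34572107  0.14770939 -0.38156059]
[-0.33997786  0.33125461  0.71321549]
9.2
cover [-1.60000e-03 -9.70000e-02  8.84000e-02  8.80000e-02  7.22904e+01]
```

View pics/w2.png

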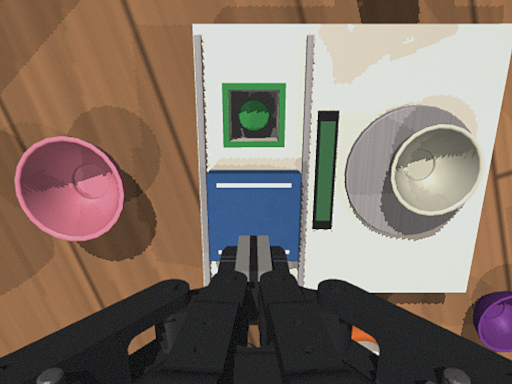

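The cover is now at slide ≈0.097 and the green well is fully open, with its rim at (222–286, 82–148) and the key at (254,115). Next I locate the well and press the key under force guard.

```bash
python3 - <<'E'
from h import *
c=dict(np.load("pics/w2.npz"));h,s,v=cv2.split(cv2.cvtColor(c["image"],cv2.COLOR_RGB2HSV))
m=((h>50)&(h<75)&(s>150)&(v>90)).astype(np.uint8);m[:,300:]=0
k=max(cv2.findContours(m,0,1)[0],key=cv2.contourArea)
r=cv2.minAreaRect(np.array([ray(c,u,w,.055)[:2] for u,w in k[:,0]+0.],np.float32))
d=np.array(r[0])-G;dx,dy=d@xs,d@ys;print("well",dx,dy,r[1])
assert abs(dx)<.006 and abs(dy)<.006
manip.move_to(P(dx,dy,.14),orient(1))
manip.servo_line(P(dx,dy,.062),rate=.06)
f0=np.array(manip.get_contact_force());print(f0,manip.get_time())
z=.062
while z>.0445:
    z-=.001;manip.servo_line(P(dx,dy,z),rate=.03)
    f=np.array(manip.get_contact_force())-f0
    print(round(z,4),round(manip.get_position()[2],4),f.round(1))
    if f[2]>12: break
manip.hold(.4);print(manip.get_contact_force(),manip.get_position(),manip.get_time())
E
```

```text
well -0.0013820745211036442 -0.017090910756999547 (0.026689652353525162, 0.05780232697725296)Traceback (most recent call last):
  File "<stdin>", line 7, in <module>
AssertionError
```

```bash
cat > press.py <<'E'
from h import *
c=dict(np.load("pics/w2.npz"));h,s,v=cv2.split(cv2.cvtColor(c["image"],cv2.COLOR_RGB2HSV))
m=((h>45)&(h<80)&(s>120)&(v>50)).astype(np.uint8);m[:,300:]=0;m[:70]=0;m[160:]=0;m[:,:205]=0
k=cv2.findNonZero(m)
r=cv2.minAreaRect(np.array([ray(c,u,w,.055)[:2] for u,w in k[:,0]+0.],np.float32))
d=np.array(r[0])-G;dx,dy=d@xs,d@ys;print("well",dx,dy,r[1])
assert abs(dx)<.006 and abs(dy)<.006
manip.move_to(P(dx,dy,.14),orient(1))
manip.servo_line(P(dx,dy,.062),rate=.06)
f0=np.array(manip.get_contact_force());print(f0,manip.get_time())
z=.062
while z>.0445:
    z-=.001;manip.servo_line(P(dx,dy,z),rate=.03)
    f=np.array(manip.get_contact_force())-f0
    print(round(z,4),round(manip.get_position()[2],4),f.round(1))
    if f[2]>12: break
manip.hold(.4);print(manip.get_contact_force(),manip.get_position(),manip.get_time())
E
python3 press.py
```

```text
well -0.0015235647718038403 -0.001635495997674569 (0.05759987607598305, 0.05882619321346283)
[-0.07761297  0.43953895  0.76507276] 11.2917
0.061 0.0611 [ 0.  -0.3 -1.1]
0.06 0.0599 [ 0.1 -0.4 -0.8]
0.059 0.0589 [-0.4  0.8 -1.6]
0.058 0.0579 [ 0.9 -0.6 -0.2]
0.057 0.0569 [-0.1  0.  -0.4]
0.056 0.0559 [-0.3 -0.5 -0.7]
0.055 0.055 [-0.1  0.7  0.6]
0.054 0.054 [ 1.1 -1.1  0.1]
0.053 0.0531 [ 0.6 -0.8  1.4]
0.052 0.052 [-0.   0.6  2.7]
0.051 0.051 [ 1.8 -0.4  3.1]
0.05 0.05 [1.5 0.1 3.2]
0.049 0.0491 [ 0.3 -0.   4.2]
0.048 0.0489 [-2.4 -1.4 13.2]
[-2.16768833 -0.34007618 14.1844076 ] [0.5469773  0.11945337 0.0488901 ] 15.1917
```

The key bottomed out at z 0.0489 with 13 N, which is clearly its hard stop. Next I retract and push the cover back.

```bash
python3 - <<'E'
from h import *
o=orient(1);dx=-.0015
manip.servo_line(P(dx,-.0016,.14),rate=.08)
manip.servo_line(P(dx,-.165,.15),rate=.15)
manip.servo_line(P(dx,-.165,.088),rate=.08);print(manip.get_contact_force())
manip.servo_line(P(dx,-.11,.088),rate=.05);print(manip.get_contact_force())
manip.servo_line(P(dx,-.0625,.088),rate=.04);print(manip.get_contact_force())
manip.servo_line(P(dx,-.085,.088),rate=.08)
manip.servo_line(P(dx,-.085,.16),rate=.12)
manip.move_to(P(dx,-.06,.28),o);print(manip.get_time())
c=snap("wrist","w3");print("cover",blue(c));snap("top","top1")
E
```

```text
[-0.18414762  0.55831341  0.83218948]
[ 1.40720096  0.55860977 -0.08528249]
[ 0.26089905 -0.59373522  1.10621407]
22.9917
cover [-1.50000e-03 -5.80000e-03  8.70000e-02  8.80000e-02  7.23283e+01]
```

View pics/w3.png

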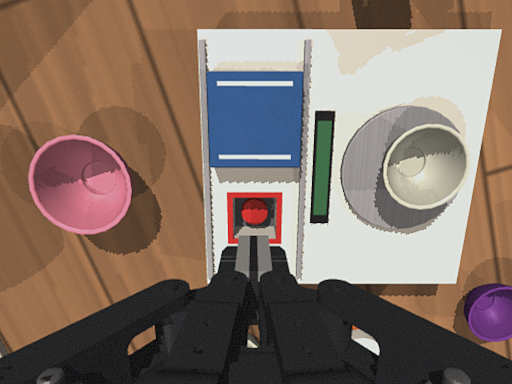

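View pics/top1.png

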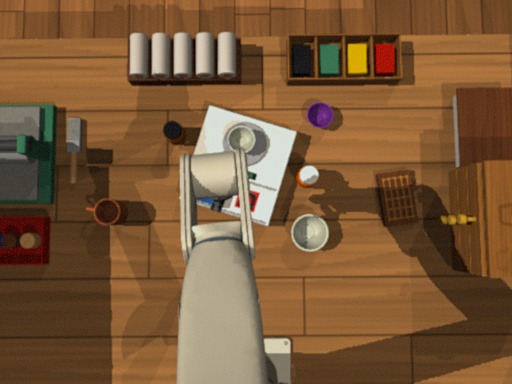

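The cover is back over the green well, spanning (208–303, 70–167) in the wrist view at slide ≈0.004–0.006. The red well is open and untouched. In the top view the bowl, jars, mug and printing block stand where they were. The arm is clear, so I hand in.

```bash
python3 -c "
from rig import manip
print(manip.get_contact_force(),manip.get_time());manip.sign_off()"
```

```text
[ 0.51625646  0.83626579 -0.41315024] 23.0917
the job is handed in; nothing more can be done
```

The scale tare was carried out in the order asked and handed in at about 23 s of the 53 s allowed.

- **Opening:** I pushed the blue cover aside with the closed fingertips to a slide of about 0.096 m. The wrist camera showed the green well wholly open.
- **Key press:** I pressed the green key in 1 mm steps. Force rose gently to about 4 N, then jumped to about 13 N at the lower stop. I held it there about 0.4 s, then withdrew.
- **Closing:** I pushed the cover back to a slide of about 0.004–0.006 m, well under the 0.021 m needed to hide the green well.

In the last pictures the green well was hidden and the red key had not been touched. The bowl, jars, mug and printing block were where they started. The arm was clear, with a contact force of about 1 N, which is sensor noise. With the cover shut I could not see the green key come back up, so I am relying on its spring for that.

One check failed along the way: my first colour mask for the well picked up only part of the rim. An assertion stopped the script before any motion, and I fixed the mask. No checks on the result disagreed.

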